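# Reset the tripped heater interlock with the two-key chord

### The arm

A 7-joint arm with a two-finger parallel gripper is mounted at the origin on the work surface. World frame = base frame: x ahead of the robot, y to its left, z up, the work surface at z = 0. Lengths are in m, angles in rad, forces in N, time in s.
With the tool pointing down it reaches from about 0.425 to 0.875 m from the base axis. Payload 8.4 kg.
Tool frame: the origin (TCP) lies on the centre line of the jaws, within the pads' length; the fingertips stand 22 mm ahead of it and the grasp point (between the pads) lies 3 mm ahead of it (nose_length is the distance from the TCP to the fingertips, in m); z points along the fingers, y is the line along which they close (so a half turn about z gives the same grasp; the last joint's range is limited). The gripper opens to 85 mm and grips with 20 to 120 N. Pads are 22 mm wide; open, the fingers measure 114 mm over their backs; the gripper's body (76 mm by 85 mm) begins 54 mm behind the grasp point. The pads swing forward as they close: fully open they stand 13 mm farther back than shut.
Start: joints at [-1.397, 0.333, 0.04, 1.465, -0.013, 1.343, -0.059], TCP at [0.175, 0.626, 0.253] pointing down, gripper open.
Joint ranges: [-2.58, 2.58], [-0.38, 2.09], [-1.3, 1.39], [0.25, 2.4], [-1.5, 4.64], [0.08, 2.09], [-2.65, 2.65]. Speed limits (rad/s): [2.22, 2.22, 2.79, 2.79, 3.14, 3.14, 3.14].

### API

Orientations are given as a 3x3 rotation matrix whose columns are the frame's x, y, z axes.
In Python, from bench import move_pose, move_linear, movej, grip, sleep, inverse_kinematics, get_obs, read_camera, IKError, hand_in, silhouettes, place_of, nose_length gives the robot as it stands. Calls block until the motion is done:
- move_pose(position, orientation): joint-space move of the TCP to a pose.
- move_linear(position, rate=0.15, frame=None, guard=None): straight line of the TCP; frame=None keeps the orientation; rate is the mean speed in m/s. With guard (N) it stops when the force on the tool has changed by that much, and returns True; else False.
- movej(angles): joint-space move.
- grip(opening): opening from 0.0 (shut) to 1.0 (fully open); the grip force is fixed at half the most; returns when the fingers have stopped.
- sleep(seconds).
- inverse_kinematics(position, orientation): joint angles nearest the present ones, or None.
- get_obs(): the state.
- read_camera(name): name is "scene" or "side" or "wrist"; returns a dict with "pixels" (480x640x3 uint8, red, green, blue), "mtx" (3x3 intrinsics, pixels), "pose" (4x4, takes a point from camera to world coordinates). Camera axes: x right, y down, z forward; pixel columns grow to the right and rows downward; lengths in m; the calibration is good to about 2 mm. A picture is of the moment at which its call begins. There is no depth.
A pose or a line that the arm cannot do raises IKError and nothing moves.
- hand_in(): hands the job in; it is judged then, once.
Trained networks look in the newest picture that a camera, given by its name, has taken for a name from the list of things; names that differ only in an ending like _2 or _b are one class to them, and where a whole thing is asked for, a point or a joint stands for the part that bears it (a point fixed in the world has none). Each returns a list of dicts, best first, with "p" (0 to 1); they miss things now and then, are a little off and sometimes report something else, mostly with a low value. They report only what shows in the picture. A call takes as long as a camera call.
- silhouettes(target, camera): "region" (480x640 bool, what is visible of it).
- place_of(target, camera): "xyz" ([x, y, z] in m, in world coordinates, good to about 4 mm: a listed point, or the origin of a listed thing).
The state is a dict: "time_s": time; "joint_pos": joint angles; "qvel": joint speeds; "effort": joint torques, N m; "tool_pos": TCP position; "eef_rot": TCP orientation; "ft_force": force on the tool from outside, world axes, zero at the start; "ft_torque": the same for the moment, N m; "width": opening from 0.0 (shut) to 1.0 (fully open); "grasp_force": force on a finger pad.
Only numpy, scipy, OpenCV 4.12 (cv2) and the standard library are available. Lean on these libraries where they do the work, as an engineer would, in place of code of your own. Each camera call takes 0.05 s, during which the arm holds its last target. There are 200 camera calls.

### The job

The safety interlock of the heating mantle has tripped. With the fingertips, push the metal hood on top of the control box all the way back, away from the robot and the box's blue front panel, so that the two round reset keys come free; then press both round keys down together, one fingertip on each, hold them fully down for about three seconds, and let go. Leave the hood open, never press one round key without the other, do not press the square key, and leave the vial, beaker and cork ring standing where they are.

Things in the scene. Friction and masses are not known exactly. Their poses are not given: they have to be found in the camera images.
- control_box: Fixed grey box, 180 (its x) by 260 (y) by 55 mm high, blue panel on its front. Origin: centre of its underside, on the table. x points from the blue front to the rear, y to the left seen from the front, z up; turned about z only, at most 0.4 rad. In a row at box x = -40 mm, tops 77 mm above the table: right round key (y = -28), left round key (y = +28), square key (y = +90).
- hood_front (a point): Point 40 mm above the box's top, mid-width on the upright flat front face of the aluminium hood. Face: 116 mm wide (box y), 1 to 52 mm above the box's top; behind it a roof slopes down over 75 mm. Face at box x = -66 mm when shut, -1 mm when fully back. The keys stand 22 mm above the box's top: push the face with the fingertips 26 mm or more above it, or they catch the keys.
- hood (a joint): Slide of the hood in m: 0 shut over the round keys, 0.065 fully back against its stop. It stays where it is left; about 2 N moves it. It starts between 0 and 0.015.
- key_left_top (a point): Centre of the top of the left round key: black, 22 mm across, on a bright metal collar 38 mm across and 12 mm high; unpressed its top is 22 mm above the box's top (10 mm above the collar). Box x = -40, y = +28 mm. Hidden under the hood at first.
- key_right_top (a point): Centre of the top of the right round key, the twin of the left one, at box x = -40, y = -28 mm (56 mm between the two centres). Hidden under the hood at first.
- key_left (a joint): Travel of the left round key in m: 0 up, 0.006 fully down. A spring pushes it up: it starts to move at about 1.2 N, is fully down at about 4 N, and comes back when let go.
- key_right (a joint): Travel of the right round key in m, as for the left one.
- square_key_top (a point): Centre of the top of the square key, 22 by 22 mm on a 36 mm square collar, beside the left round key at box x = -40, y = +90 mm, 22 mm above the box's top. Not to be pressed.
- square_key (a joint): Travel of the square key in m: 0 up, 0.006 fully down, sprung like the round keys. It must stay up.
- vial: Loose amber vial with a white cap, 25 mm across and 47 mm high, standing on the box's top at its rear right corner. Origin: centre of its underside. Bystander.
- beaker: Loose glass beaker, 68 mm across and 85 mm high, on the table to the left of the box. Origin: centre of its underside. Bystander.
- cork_ring: Loose cork flask ring, 90 mm across and 30 mm high, on the table to the right of the box. Origin: centre of its underside. Bystander.

How it is judged:
On the way, in this order (a step that is already met when the one before it is completed fails the run):
1. the hood is pushed fully back, both round keys still up (value of joint hood above 0.058 m and value of joint each of key_left, key_right below 0.002 m), for 0.2 s.
2. both round keys are held down together without a break, with the hood open (value of joint each of key_left, key_right above 0.0045 m and value of joint hood above 0.055 m), for 2.5 s.
At the end, for the whole second after the job is handed in: The hood is still at least 55 mm open (of 65), both round keys and the square key are up again (within 1.5 mm), and the vial, beaker and cork ring stand upright, at rest, within 20 mm of where they stood (value of joint hood above 0.055 m and value of joint each of key_left, key_right, square_key below 0.0015 m and distance of each of vial, beaker, cork_ring from where it was at the start of the episode below 0.02 m and angle between each of vial, beaker, cork_ring's own z axis and vertical below 0.2 rad and linear speed of each of vial, beaker, cork_ring below 0.02 m/s); the robot touches nothing.
It fails at once if one round key is pressed down (over 4.5 mm) while the other is up (under 1 mm) ((value of joint key_left above 0.0045 m and value of joint key_right below 0.001 m) or (value of joint key_right above 0.0045 m and value of joint key_left below 0.001 m)).
It fails at once if the square key is pressed (over 3 mm) (value of joint square_key above 0.003 m).
It fails at once if the vial is moved more than 20 mm, lifted or tipped (distance of vial from where it was at the start of the episode above 0.02 m or angle between vial's own z axis and vertical above 0.4 rad).
It fails at once if the beaker is moved more than 20 mm, lifted or tipped (distance of beaker from where it was at the start of the episode above 0.02 m or angle between beaker's own z axis and vertical above 0.4 rad).
It fails at once if the cork ring is moved more than 20 mm, lifted or tipped (distance of cork_ring from where it was at the start of the episode above 0.02 m or angle between cork_ring's own z axis and vertical above 0.4 rad).
It also fails if it takes over 42 s, if anything falls off the work surface, if the arm or the gripper's body presses on something with over 40 N, if the wrist force passes 120 N, or if a joint passes its speed limit or range.

## Working session

There is one attempt and no reset: what is moved stays moved. The work goes in short steps, each a Python script; the robot and the scene stay as the last script left them, time stands still between calls to the robot, and variables do not carry over. Pictures are saved under pics/ and viewed, at most 10 in all, crops included, and the job is handed in when it is done.

```bash
mkdir -p pics; ls; python3 - <<'E'
from bench import *
import cv2,numpy as np
print(nose_length)
ims=[]
for c in ["scene","side"]:
    r=read_camera(c); ims.append(r["pixels"])
    for t in ["control_box","hood_front","square_key_top","vial","beaker","cork_ring"]:
        for d in place_of(t,c)[:2]: print(c,t,round(d["p"],2),np.round(d["xyz"],4))
cv2.imwrite("pics/a.png",ims[0][:,:,::-1]);cv2.imwrite("pics/b.png",ims[1][:,:,::-1])
print({k:np.round(v,3) for k,v in get_obs().items()})
E
```

```text
pics
0.022
scene control_box 0.8 [ 0.6093 -0.1312 -0.0039]
scene hood_front 0.72 [ 0.5529 -0.1125  0.0915]
scene square_key_top 0.54 [7.209e-01 9.160e-02 5.000e-04]
scene square_key_top 0.43 [ 0.5937 -0.0339  0.0779]
scene vial 0.58 [ 0.6102 -0.2354  0.0581]
scene beaker 0.87 [ 0.7169  0.0906 -0.0012]
scene beaker 0.7 [ 0.6065 -0.1317 -0.0045]
scene cork_ring 0.61 [ 0.5607 -0.3762 -0.0011]
side control_box 0.81 [ 0.608  -0.1275  0.0011]
side hood_front 0.6 [ 0.5578 -0.1114  0.0959]
side square_key_top 0.51 [ 5.613e-01 -3.745e-01  1.000e-04]
side square_key_top 0.44 [ 0.5958 -0.0292  0.0785]
side vial 0.72 [ 0.6069 -0.2329  0.0562]
side vial 0.28 [ 0.7153  0.0895 -0.0026]
side beaker 0.73 [ 0.7127  0.0874 -0.001 ]
side cork_ring 0.59 [ 0.5617 -0.374  -0.0024]
{'time_s': np.float64(0.7), 'joint_pos': array([-1.397,  0.333,  0.04 ,  1.465, -0.013,  1.343, -0.058]), 'qvel': array([-0.001, -0.001,  0.002,  0.002, -0.002,  0.001,  0.002]), 'effort': array([-0.0000e+00, -6.5813e+01,  1.3620e+00, -4.0577e+01,  1.7000e-02,
        2.0000e-03,  0.0000e+00]), 'tool_pos': array([0.175, 0.626, 0.253]), 'eef_rot': array([[-0.963,  0.269,  0.   ],
       [ 0.269,  0.963,  0.   ],
       [ 0.   ,  0.   , -1.   ]]), 'ft_force': array([-0.342,  0.128,  0.181]), 'ft_torque': array([ 0.012,  0.051, -0.029]), 'grasp_force': np.float64(0.0), 'width': np.float64(1.004)}
```

View pics/a.png

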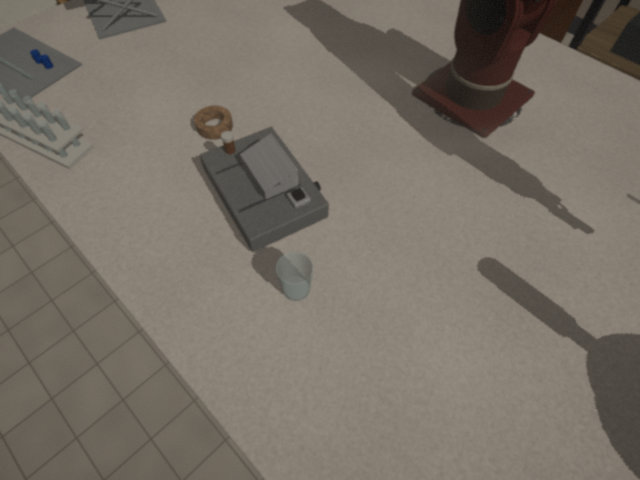

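View pics/b.png

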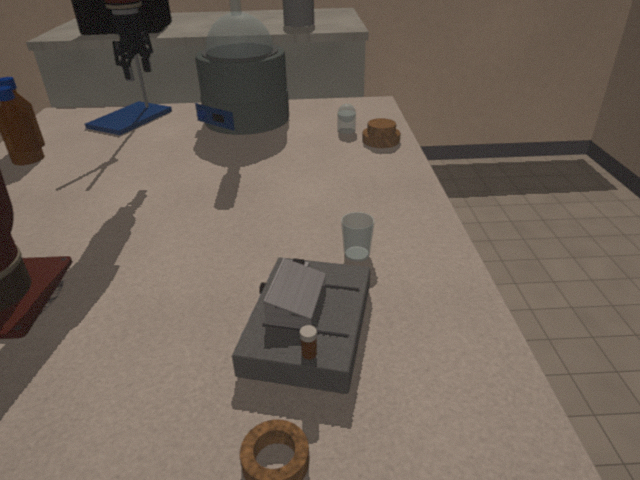

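The scene view shows the box at about (265,187), the hood at (270,165), the vial at (229,143), the cork ring at (212,122) and the beaker at (294,276). The side view agrees. The networks' points put the yaw near -0.28. Next I look from the wrist camera above the box.

```bash
cat > h.py <<'E'
from bench import *
import numpy as np, cv2
from scipy.spatial.transform import Rotation as Ro
def Rz(a): return Ro.from_euler('z',a).as_matrix()
def tool(yaw,flip=False):
    R=Rz(yaw)@np.diag([-1.,1,-1])
    return R@np.diag([-1.,-1,1]) if flip else R
LOC={"control_box":(0,0,0),"square_key_top":(-.04,.09,.077),"key_left_top":(-.04,.028,.077),"key_right_top":(-.04,-.028,.077)}
def fit(pts):
    """pts: list of (name, xyz); planar rigid fit -> x,y,yaw,residuals"""
    from scipy.optimize import least_squares
    L=np.array([LOC[n][:2] for n,_ in pts]);W=np.array([p[:2] for _,p in pts])
    f=lambda q:((Rz(q[2])[:2,:2]@L.T).T+q[:2]-W).ravel()
    s=least_squares(f,[.609,-.13,-.28],loss='soft_l1',f_scale=.003); return s.x,f(s.x).reshape(-1,2)
def w(q,b): return np.r_[q[:2],0]+Rz(q[2])@np.array(b)
E
python3 - <<'E'
from h import *
q=[.609,-.13,-.28]
for f in (0,1):
    print(inverse_kinematics(w(q,(-.1,0,.112)),tool(q[2],f)),inverse_kinematics(w(q,(-.04,0,.35)),tool(q[2],f)))
p=w(q,(-.08,0,.35))
o=get_obs()
f=min((0,1),key=lambda f:abs(inverse_kinematics(p,tool(q[2],f))[6]) if inverse_kinematics(p,tool(q[2],f)) is not None else 9)
print("flip",f); move_pose(p,tool(q[2],f))
r=read_camera("wrist");cv2.imwrite("pics/c.png",r["pixels"][:,:,::-1]);print(np.round(r["pose"],3))
for t in ["control_box","hood_front","square_key_top","key_left_top","vial"]:
    for d in place_of(t,"wrist")[:2]: print(t,round(d["p"],2),np.round(d["xyz"],4))
print(get_obs()["time_s"])
E
```

```text
[-0.7074462   0.29087762  0.94803438  1.97260635 -0.27799728  1.01382921
  1.66064831] [-0.64893984  0.21512971  0.93551816  1.51400158 -0.17312523  1.49972061
  1.57861647]
[-0.89864631  0.43312542  1.23186163  1.97779344 -0.47050525  1.06163294
 -1.30610028] [-0.83211211  0.30542506  1.22279125  1.5195782  -0.28700382  1.5171863
 -1.45977109]
flip 0
[[ 0.274  0.91   0.311  0.452]
 [ 0.962 -0.26  -0.088 -0.084]
 [ 0.     0.323 -0.946  0.471]
 [ 0.     0.     0.     1.   ]]
control_box 0.63 [ 0.6108 -0.1327 -0.0039]
hood_front 0.7 [ 0.557  -0.1156  0.0929]
square_key_top 0.77 [ 0.5903 -0.0333  0.0799]
vial 0.65 [ 0.6097 -0.2356  0.0575]
3.8917
```

View pics/c.png

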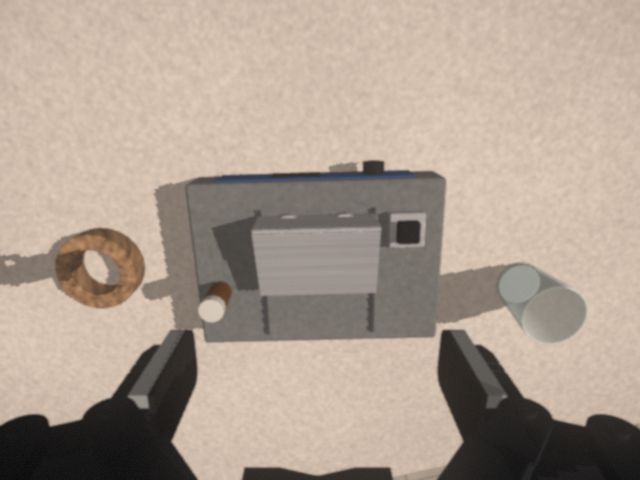

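The wrist view shows the box top with corners at about (190,181), (443,174), (437,335) and (205,342). The hood front edge is at row 217–230, the square key at (408,231) and the vial at (214,302). I fit the box pose from the corners with PnP, then push the hood.

```bash
python3 - <<'E'
from h import *
r=read_camera("wrist");K,T=np.array(r["mtx"]),np.array(r["pose"])
def bp(u,v,z):
    d=T[:3,:3]@np.linalg.solve(K,[u,v,1]);return T[:3,3]+d*(z-T[2,3])/d[2]
C=[bp(*p,.055) for p in [(190,182),(443,174),(437,335),(205,342)]]
C=np.array(C);print(np.round(C,4));print("centre",C.mean(0),"front w",np.linalg.norm(C[1]-C[0]),"depth",np.linalg.norm(C[1]-C[2]),np.linalg.norm(C[3]-C[0]))
y=C[1]-C[0];print("yaw",np.arctan2(-y[0],y[1])); y=C[2]-C[3];print("yaw rear",np.arctan2(-y[0],y[1]))
print("sq",bp(408,231,.077))
pts=[]
for i in range(4):
    r=read_camera("wrist")
    for t in ["control_box","square_key_top"]:
        for d in place_of(t,"wrist")[:1]:
            pts.append((t,d["xyz"]))
q,res=fit(pts);print(q,abs(res).max())
m=silhouettes("control_box","wrist")[0]["region"].astype(np.uint8)
c=max(cv2.findContours(m,0,2)[0],key=cv2.contourArea);print(m.sum(),cv2.minAreaRect(c))
E
```

```text
[[ 0.4895 -0.2252  0.055 ]
 [ 0.5504  0.0158  0.055 ]
 [ 0.7257 -0.0235  0.055 ]
 [ 0.6628 -0.2755  0.055 ]]
centre [ 0.6070798 -0.1270922  0.055    ] front w 0.24855047139722655 depth 0.17970105837821052 0.18040408787294618
yaw -0.24740072892047776
yaw rear -0.24486644209323574
sq [ 0.59028917 -0.03223174  0.077     ]
[ 0.60972516 -0.13028286 -0.2196258 ] 0.002817144377589509
40498 ((317.78106689453125, 250.45065307617188), (178.88543701171875, 261.1911926269531), 88.82486724853516)
```

```bash
python3 - <<'E'
from h import *
q=[.608,-.129,-.246];R=tool(q[2])
grip(.49)
move_pose(w(q,(-.105,0,.16)),R)
move_linear(w(q,(-.105,0,.113)),rate=.1)
print(get_obs()["ft_force"])
g=move_linear(w(q,(-.0,0,.113)),rate=.04,guard=9)
o=get_obs();b=Rz(-q[2])@(o["tool_pos"]-np.r_[q[:2],0]);print(g,b,o["ft_force"],o["width"])
move_linear(w(q,(-.105,0,.113)),rate=.12)
move_linear(w(q,(-.09,0,.33)),rate=.2)
pts=[]
for i in range(3):
    r=read_camera("wrist")
    for t in ["control_box","square_key_top","key_left_top","key_right_top","hood_front"]:
        for d in place_of(t,"wrist")[:2]:
            if i==0: print(t,round(d["p"],2),np.round(d["xyz"],4))
            if abs(d["xyz"][2]-(.077 if 'key' in t else 0))<.012: pts.append((t,d["xyz"]))
cv2.imwrite("pics/d.png",r["pixels"][:,:,::-1])
q,res=fit(pts);print(q);print([(n,np.round(e*1e3,1).tolist()) for (n,_),e in zip(pts,res)])
print(get_obs()["time_s"])
E
```

```text
[ 0.43343455  0.26417893 -0.77939044]
True [-0.01073389 -0.0003302   0.11228417] [-0.24086233  1.11438311  1.05850716] 0.49012821554809305
control_box 0.81 [ 0.6089 -0.1321 -0.0021]
square_key_top 0.7 [ 0.5911 -0.0332  0.0792]
key_right_top 0.77 [ 0.5606 -0.1474  0.0764]
hood_front 0.63 [ 0.6073 -0.1355  0.0928]
hood_front 0.51 [ 0.5916 -0.0316  0.0782]
[ 0.60800303 -0.13061253 -0.2555044 ]
[('control_box', [-0.9, 1.5]), ('square_key_top', [0.9, -0.2]), ('key_right_top', [1.6, -0.2]), ('control_box', [-1.8, 3.2]), ('square_key_top', [-0.7, -0.6]), ('key_left_top', [-1.3, -1.2]), ('key_right_top', [-1.0, -3.1]), ('control_box', [-0.2, 1.8]), ('square_key_top', [0.1, 0.2]), ('square_key_top', [30.1, 113.6]), ('key_left_top', [-0.5, -4.2]), ('key_right_top', [0.4, -1.7])]
11.6667
```

View pics/d.png

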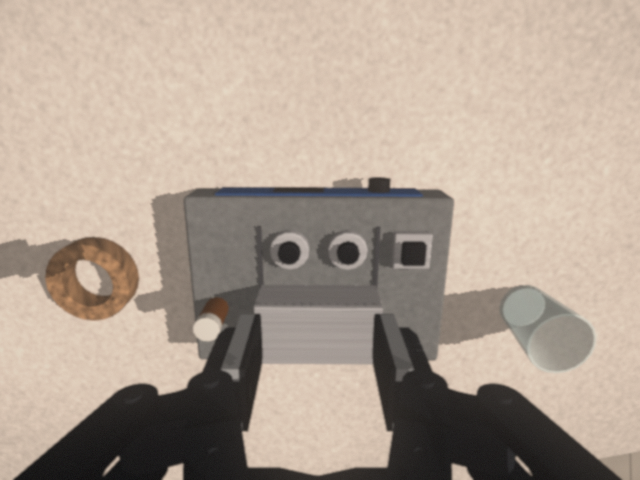

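The hood is open. The round keys show at (289,252) and (348,252), the square key at (413,253), and the fingertip ends near (250,315) and (384,315). I locate the keys from these pixels and check the fingertip spacing.

```bash
python3 - <<'E'
from h import *
r=read_camera("wrist");K,T=np.array(r["mtx"]),np.array(r["pose"]);o=get_obs()
def bp(u,v,z):
    d=T[:3,:3]@np.linalg.solve(K,[u,v,1]);return T[:3,3]+d*(z-T[2,3])/d[2]
g=cv2.cvtColor(r["pixels"],cv2.COLOR_RGB2GRAY)
P=[]
for u,v in [(289,252),(348,252),(413,253)]:
    win=g[v-11:v+12,u-11:u+12]; m=(win<45).astype(np.uint8)
    n,l,s,c=cv2.connectedComponentsWithStats(m); k=1+np.argmax(s[1:,4]); P.append(bp(c[k][0]+u-11,c[k][1]+v-11,.077)); print(c[k]+[u-11,v-11],s[k,4],P[-1])
P=np.array(P);print("spacing",np.linalg.norm(P[1]-P[0]),np.linalg.norm(P[2]-P[1]))
y=P[2]-P[0];print("yaw",np.arctan2(-y[0],y[1]),"mid",(P[0]+P[1])/2)
R=o["eef_rot"]
for n in (.010,.016,.022):
    z=o["tool_pos"][2]-n
    for px in [(240,315),(262,315),(374,315),(395,315)]: print(n,px,np.round((R.T@(bp(*px,z)-o["tool_pos"]))*1e3,1))
# projection of tool-frame points
for p in [(x,s*yy,.018) for s in (-1,1) for yy in (.0208,.028,.0353) for x in(-.011,.011)]:
    c=np.linalg.inv(T)@np.r_[o["tool_pos"]+R@p,1];e=K@c[:3];print(p,np.round(e[:2]/e[2]))
cv2.imwrite("pics/e.png",cv2.resize(r["pixels"][200:400,180:460,::-1],None,fx=2.8,fy=2.8,interpolation=2))
E
```

```text
[287.71428571 252.87969925] 266 [ 0.56195297 -0.14555211  0.077     ]
[346.78294574 253.15891473] 258 [ 0.57568022 -0.09199139  0.077     ]
[408.63013699 253.7260274 ] 219 [ 0.59032814 -0.0359381   0.077     ]
spacing 0.05529184440326998 0.05793558975061215
yaw -0.253304065213501 mid [ 0.5688166  -0.11877175  0.077     ]
0.01 (240, 315) [ 13.9 -26.4  10.1]
0.01 (262, 315) [ 13.9 -18.8  10.1]
0.01 (374, 315) [14. 20. 10.]
0.01 (395, 315) [14.  27.2 10. ]
0.016 (240, 315) [ 10.7 -27.6  16.1]
0.016 (262, 315) [ 10.7 -19.7  16.1]
0.016 (374, 315) [10.8 20.9 16. ]
0.016 (395, 315) [10.8 28.5 16. ]
0.022 (240, 315) [  7.5 -28.8  22.1]
0.022 (262, 315) [  7.6 -20.5  22.1]
0.022 (374, 315) [ 7.6 21.8 22. ]
0.022 (395, 315) [ 7.6 29.7 22. ]
(-0.011, -0.0208, 0.018) [262. 363.]
(0.011, -0.0208, 0.018) [260. 312.]
(-0.011, -0.028, 0.018) [243. 363.]
(0.011, -0.028, 0.018) [240. 312.]
(-0.011, -0.0353, 0.018) [224. 363.]
(0.011, -0.0353, 0.018) [220. 312.]
(-0.011, 0.0208, 0.018) [371. 363.]
(0.011, 0.0208, 0.018) [373. 312.]
(-0.011, 0.028, 0.018) [389. 363.]
(0.011, 0.028, 0.018) [393. 312.]
(-0.011, 0.0353, 0.018) [409. 363.]
(0.011, 0.0353, 0.018) [413. 312.]
```

View pics/e.png

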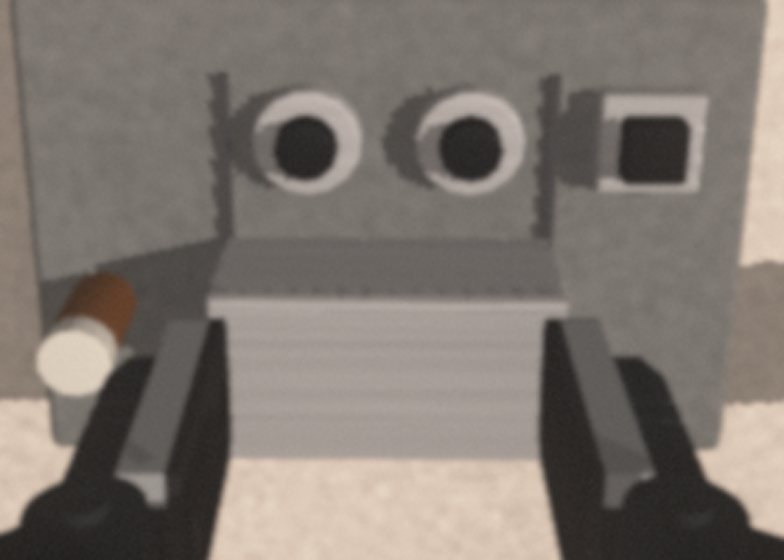

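The pads are about 8 mm thick, so I open to a gap of about 48 mm (0.565) to centre them on the keys. The keys' midpoint is about (0.569, -0.1195) and the yaw is -0.253.

```bash
python3 - <<'E'
from h import *
yaw=-.253;m=np.array([.569,-.1195,0]);R=tool(yaw)
grip(.565)
move_pose(m+[0,0,.16],R)
move_linear(m+[0,0,.112],rate=.08)
f0=get_obs()["ft_force"]
g=move_linear(m+[0,0,.082],rate=.015,guard=16)
st=lambda: (lambda o:(round(float(o["time_s"]),2),np.round(o["tool_pos"],4),np.round(o["ft_force"]-f0,2),np.round(o["ft_torque"],2)))(get_obs())
print(g,*st())
for k in range(4):
    f=get_obs()["ft_force"][2]-f0[2]
    if abs(f)>=13: break
    p=get_obs()["tool_pos"]; 
    move_linear(m+[0,0,p[2]-.0015],rate=.01,guard=12); print(*st())
for i in range(4): sleep(.8); print(*st())
read_camera("wrist"); r=read_camera("side")
cv2.imwrite("pics/f.png",cv2.resize(r["pixels"][200:400,200:440,::-1],None,fx=3,fy=3,interpolation=2))
move_linear(m+[0,0,.115],rate=.03); print(*st())
E
```

```text
True 14.81 [ 0.569  -0.1195  0.0905] [-2.95  0.66  6.33] [0.12 0.55 0.03]
15.06 [ 0.5691 -0.1195  0.0903] [-9.14  2.89 18.68] [0.48 1.71 0.05]
15.86 [ 0.5691 -0.1195  0.0903] [-8.06  2.99 18.54] [0.45 1.79 0.02]
16.66 [ 0.5691 -0.1196  0.0903] [-7.82  3.35 18.53] [ 0.43  1.78 -0.01]
17.46 [ 0.5691 -0.1196  0.0903] [-8.2   2.08 17.78] [0.43 1.78 0.02]
18.26 [ 0.5691 -0.1195  0.0903] [-9.26  2.88 18.65] [0.43 1.8  0.  ]
19.38 [ 0.5689 -0.1194  0.1148] [-2.07 -1.11 -0.72] [ 0.02  0.   -0.01]
```

View pics/f.png

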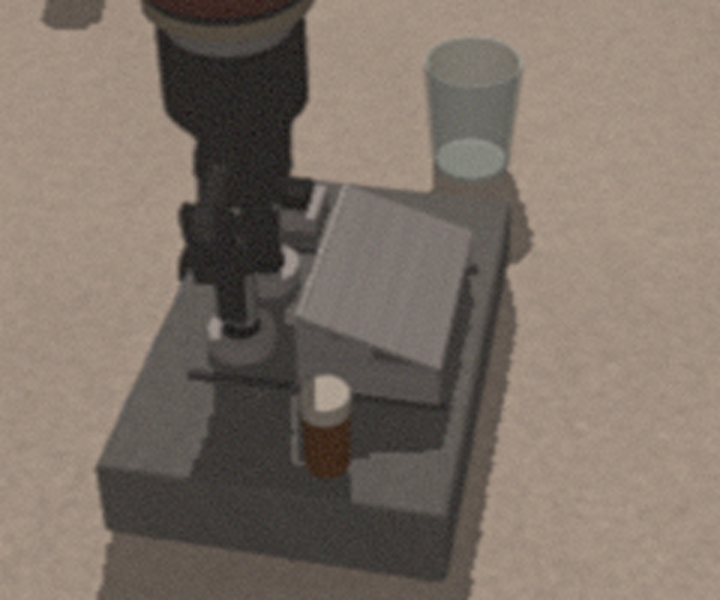

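The side crop shows the right fingertip on its key at about (238,330), the hood fully back, and the vial and beaker standing. The left key is hidden behind the gripper. There is time left, so I press once more, a bit harder, and use averaged force and moment to confirm that both keys carry load.

```bash
python3 - <<'E'
from h import *
yaw=-.253;m=np.array([.569,-.1195,0])
def avg(n,dt=.04):
    a=[]
    for _ in range(n): sleep(dt); o=get_obs(); a.append(np.r_[Rz(-yaw)@o["ft_force"],Rz(-yaw)@o["ft_torque"]])
    return np.mean(a,0)
b=avg(12)
print("start",get_obs()["time_s"])
move_linear(m+[0,0,.099],rate=.06)
prev=0
for z in (.0960,.0945,.0930,.0915,.0905,.0901):
    move_linear(m+[0,0,z],rate=.02); d=avg(4)-b; print(z,np.round(get_obs()["tool_pos"][2],4),np.round(d,2))
    if d[2]>28: break
d=avg(70)-b; print("hold",np.round(d,2),get_obs()["time_s"])
move_linear(m+[0,0,.115],rate=.03)
move_linear(m+[0,0,.30],rate=.2)
r=read_camera("wrist")
cv2.imwrite("pics/g.png",r["pixels"][:,:,::-1])
for t in ["hood_front","key_left_top","key_right_top","vial","beaker","cork_ring"]:
    for e in place_of(t,"wrist")[:1]: print(t,round(e["p"],2),np.round(e["xyz"],4))
print(get_obs()["time_s"])
E
```

```text
start 19.875
0.096 0.0963 [ 0.62 -0.25  1.48 -0.1  -0.22 -0.01]
0.0945 0.0947 [ 2.01 -0.87  2.87 -0.22 -0.46  0.01]
0.093 0.0932 [ 2.44 -1.68  4.59 -0.21 -0.59 -0.01]
0.0915 0.0918 [ 2.   -1.08  5.7  -0.24 -0.46 -0.02]
0.0905 0.0909 [ 1.78 -1.46  7.35 -0.22 -0.41  0.01]
0.0901 0.0905 [ 1.82 -1.13  7.   -0.2  -0.35 -0.03]
hold [ 1.51 -1.14  7.2  -0.23 -0.35 -0.01] 25.7583
hood_front 0.79 [ 0.6098 -0.1324  0.0936]
key_left_top 0.66 [ 0.5798 -0.0923  0.0764]
key_right_top 0.9 [ 0.5625 -0.1465  0.0787]
vial 0.67 [ 0.6089 -0.234   0.0579]
beaker 0.95 [ 7.137e-01  9.350e-02 -5.000e-04]
cork_ring 0.76 [ 0.5603 -0.3728 -0.0009]
28.1667
```

View pics/g.png

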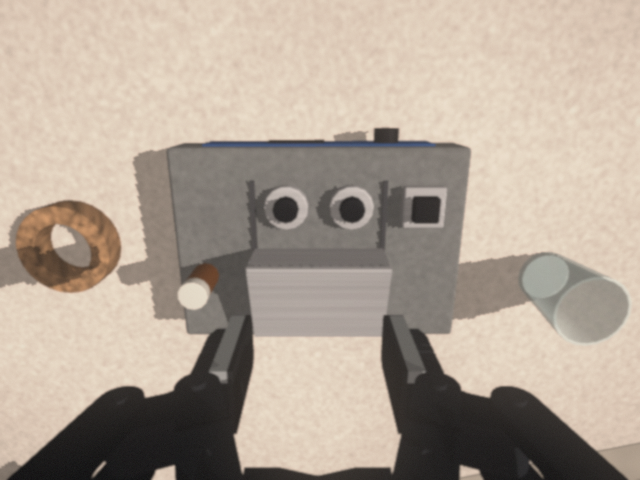

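The total spring force rose at about 1 N/mm to about 7.2 N, where a single key gives at most 4 N, so both keys were engaged. The earlier 18 N hold at the hard stop lasted over 3 s. The last picture shows both keys up at (285,209) and (352,209), the hood back, and the bystanders in place.

```bash
python3 -c "
from bench import *
print(hand_in())"
```

```text
the job is handed in; nothing more can be done
None
```

I pushed the hood fully back, held both round keys down together for over three seconds and let them go (plus a second, lighter check press of both), left the vial, beaker and cork ring standing, and handed the job in; no verdict was returned.

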